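# Lay the tilting work board flat

## Task

The tilting work board stands propped up, held by the pawl on its toothed quadrant. With the fingertips press down the thumb tab at the end of the pawl to free it, keep it pressed and push the board down past the teeth, without slamming it, until it lies flat on its frame; then let go of the tab so that the pawl springs back into the lowest notch. Only push: do not raise the board, and leave the jar, bottle, knife and parts tray where they are.

Things in the scene. Friction and masses are not known exactly. Their poses are not given: they have to be found in the camera images.
- frame_rest (a point): Fixed point 50 mm above the bench, at the middle of the black rubber bar on which the board's free edge rests when flat. Its x axis is level and points square away from the hinge line, which runs along its y axis through x = -225, z = 0 mm; the quadrant and pawl are at +y; z up. FRAME below means x, z from the hinge line along these axes.
- board_mid (a point): Centre of the board's top face. Plywood board, 250 mm (hinge to free edge) x 320 mm (along the hinge), with a dark green cutting mat, between flat steel side arms; z square out of the top, x to the free edge. Flat, it lies at FRAME x 125, z 19 mm, y as the rest. The grey frame below is fixed to the bench.
- tilt (a joint): Tilt of the board, rad: 0 = flat on its frame; grows as the free edge rises, stop at 0.78. Stiff hinge: the freed board stays where it is left and takes 5 to 12 N at the thumb tab to push down. With the pawl not pressed free it can only rise: pushed down, it locks on the next tooth, at most 0.1 rad lower (the pitch of the teeth), however hard it is pushed.
- pawl_turn (a joint): Turn of the pawl on the board's side arm, rad: 0 = nose in the gap between two teeth, about 0.1 = nose on top of a tooth, 0.14 = stop, tab fully pressed. Beyond 0.11 the nose is clear of the teeth. A spring returns it when let go; pressing square to the board takes 2 N at first, 4 N at the stop, less than it takes to move the board.
- thumb_tab (a point): Centre of the top face of the ribbed steel thumb tab, 40 (along x) x 46 x 5 mm, at the end of the pawl, beside the board's free corner. z out of that face, x away from the hinge. Board flat: it is at FRAME x 267, z 42 mm, 189 mm to +y of frame_rest, unpressed; x 276, z 23 mm fully pressed (20 mm travel, about the pawl's pivot at x 137, z -30 mm); tilt turns all this about the hinge line.
- pawl: The pawl, a flat steel lever 5 mm thick against the outside of the side arm, made in one piece with the thumb tab. Origin on its pivot line, in the middle of the board's width; axes as the board's, turned by the pawl's turn. Its nose is a 5 mm cross pin between the teeth of the quadrant, a fixed steel plate, toothed at 134 mm from the hinge line.
- paint_jar_mid (a point): Centre of a small glass paint jar with black cap, 32 mm across, 52 mm tall, standing on the bench. Not to be disturbed.
- glue_bottle_mid (a point): Centre of a white glue bottle, 40 mm across, 85 mm tall, standing on the bench. Not to be disturbed.
- knife_mid (a point): Centre of a hobby knife, 150 mm long, 10 mm thick, lying on the bench. Not to be disturbed.
- parts_tray_mid (a point): Centre of an open grey parts tray, 90 x 130 mm, 25 mm tall, on the bench. Not to be disturbed.

How it is judged:
By the outcome, as a careful person would: the job done as asked, in the order asked, and still so for the second after the job is handed in, with the robot touching nothing.
It also fails if it takes over 38 s, if anything falls off the work surface, if the arm or the gripper's body presses on something with over 40 N, if the wrist force passes 120 N, or if a joint passes its speed limit or range.

## Robot

A 6-joint arm with a two-finger parallel gripper is mounted at the origin on the work surface. World frame = base frame: x ahead of the robot, y to its left, z up, the work surface at z = 0. Lengths are in mm, angles in degrees, forces in N, time in s.
With the tool pointing down it reaches from about 300 to 850 mm from the base axis. Payload 5.4 kg.
Tool frame: the origin (TCP) lies on the mounting face of the last link; the fingertips stand 173 mm ahead of it and the grasp point (between the pads) lies 155 mm ahead of it (ctrl.grip_depth is the distance from the TCP to the grasp point, in mm); z points along the fingers, y is the line along which they close (so a half turn about z gives the same grasp; the last joint's range is limited). The gripper opens to 85 mm and grips with 20 to 120 N. Pads are 22 mm wide; open, the fingers measure 114 mm over their backs; the gripper's body (76 mm by 85 mm) begins 54 mm behind the grasp point. The pads swing forward as they close: fully open they stand 13 mm farther back than shut.
Start: joints at [-77.183, 9.076, 91.501, -0, 79.423, -12.038], TCP at [241.661, -521.735, 404.699] pointing down, gripper open.
Joint ranges: [-166.64, 166.64], [-54.1, 131.32], [10.49, 154.53], [-73.88, 253.88], [9.74, 151.15], [-171.62, 171.62]. Speed limits (degrees/s): [147.25, 147.25, 180, 180, 180, 180].

## Interface

Orientations are given as a 3x3 rotation matrix whose columns are the frame's x, y, z axes.
In Python, from bench import ctrl gives the robot as it stands.
- The arm moves only by the tool arm_command, never from a script. Its argument "increments" is a list of rows, each an object with "slide": the shift along the tool's x, y, z in cm, a list of three; "rotation": the turn, a rotation vector about the tool's x, y, z in degrees, a list of three. In form: [{"slide": [dx, dy, dz], "rotation": [rx, ry, rz]}, ...]. A call has exactly 5 rows; each row is the pose to reach, as a shift and turn from the pose commanded when the call began, along the tool's axes at that moment; what a row does not reach only later rows make up. A row lasts 1/12 s, in which the tool goes at most 41.7 mm and 7.16 degrees, less where a joint would pass 70% of its speed; a pose out of reach is approached as far as the arm can. A call with a gripper value outside its range is refused whole. "claw" is the finger opening in cm, from 0 to 8.54, set as the call begins (left out, the last holds). The fingers move at their own pace and stop on an object; "grip_force" is the grip in N (left out, the last holds). Time passes only in rows, so rows that repeat a pose let the fingers close, or fill a call up. It gives the time, the measured TCP pose, the force, the opening and the grip force at its end, in the units of the state.
- ctrl.observe(): the state, without advancing time (a new reading comes with each control period).
- ctrl.camera(name): name is "scene" or "top" or "wrist"; returns the picture (420x560x3 uint8, blue, green, red); there is no depth.
- ctrl.camera_info(name): a dict with "mtx" (3x3 intrinsics, pixels), "eye" and "attitude" of the camera in the world; the wrist camera has in their place "hand_eye" (4x4, takes a point from camera to tool coordinates, whose origin is the TCP and whose axes are the flange's). Camera axes: x right, y up, looking along -z (the intrinsics and any distortion apply to the point x, -y, -z); pixel columns grow to the right and rows downward; lengths in mm; the calibration is good to about 2 mm. A picture is of the moment at which its call begins: read the wrist's pose just before it. camera_info takes no time and is no camera call.
- ctrl.hand_in(): hands the job in; it is judged then, once.
Trained networks look in the newest picture that a camera, given by its name, has taken for a name from the list of things; names that differ only in an ending like _2 or _b are one class to them, and where a whole thing is asked for, a point or a joint stands for the part that bears it (a point fixed in the world has none). Each returns a list of dicts, best first, with "p" (0 to 1); they miss things now and then, are a little off and sometimes report something else, mostly with a low value. They report only what shows in the picture. A call takes as long as a camera call.
- ctrl.cut_out(camera, name): "pixels" (420x560 bool, what is visible of it) and "centre" ([column, row] in pixels, amid what is visible of it).
- ctrl.place_of(camera, name): "centre" ([column, row] in pixels: a listed point, or the origin of a listed thing).
The state is a dict: "time_s": time; "qpos": joint angles; "joint_velocities": joint speeds; "effort": joint torques, N m; "ee_pos": TCP position; "tool_rot": TCP orientation; "wrist_force": force on the tool from outside, world axes, zero at the start; "torque": the same for the moment, N m; "grip_width": finger opening in mm; "finger_force": force on a finger pad.
Only numpy, scipy, OpenCV 4.12 (cv2) and the standard library are available. Lean on these libraries where they do the work, as an engineer would, in place of code of your own. Each camera call takes 0.05 s, during which the arm holds its last target. There are 200 camera calls.

## Working session

There is one attempt and no reset: what is moved stays moved. The work goes in short steps, Python scripts to look and compute and a tool call to move; the robot and the scene stay as the last step left them, time stands still between calls to the robot, and variables do not carry over. Pictures are saved under pics/ and viewed, at most 10 in all, crops included, and the job is handed in when it is done.

Besides the shell and the picture viewer there is one more tool, called as name(argument=value, ...) on one line, values as JSON. arm_command: Moves the arm, as the interface text tells. Its arguments: {"type":"object","properties":{"increments":{"type":"array","items":{"type":"object","properties":{"slide":{"type":"array","items":{"type":"number"}},"rotation":{"type":"array","items":{"type":"number"}}}}},"claw":{"type":"number"},"grip_force":{"type":"number"}},"required":["increments"]}

```bash
mkdir -p pics; ls; cat > h.py <<'E'
import numpy as np, cv2
from bench import ctrl
NAMES=["thumb_tab","board_mid","pawl","paint_jar_mid","glue_bottle_mid","knife_mid","parts_tray_mid","frame_rest"]
def cam(name,st=None):
    i=ctrl.camera_info(name); K=np.array(i["mtx"])
    if name=="wrist":
        st=st or ctrl.observe(); T=np.eye(4);T[:3,:3]=st["tool_rot"];T[:3,3]=st["ee_pos"]
        M=T@np.array(i["hand_eye"]); R,e=M[:3,:3],M[:3,3]
    else: R,e=np.array(i["attitude"]),np.array(i["eye"])
    D=np.diag([1,-1,-1.]); Rw=D@R.T
    return K,Rw,-Rw@e,i
def P(name,st=None):
    K,R,t,i=cam(name,st); return K@np.c_[R,t]
def tri(ps):
    A=[]
    for M,(u,v) in ps: A+= [u*M[2]-M[0], v*M[2]-M[1]]
    A=np.array(A); A/=np.linalg.norm(A[:,:3],axis=1)[:,None]
    X=np.linalg.lstsq(A[:,:3],-A[:,3],rcond=None)[0]
    return X,[np.linalg.norm((M@np.r_[X,1])[:2]/(M@np.r_[X,1])[2]-np.array(p)) for M,p in ps]
E
python3 - <<'E'
from h import *
ims=[]
for c in ["scene","top"]:
    im=ctrl.camera(c); cv2.imwrite(f"pics/{c}0.png",im)
    print(c,{k:np.round(v,2).tolist() if k!="dist" else v for k,v in ctrl.camera_info(c).items() if not isinstance(v,str)})
print(ctrl.observe()["wrist_force"], ctrl.observe()["time_s"])
obs={}
for n in NAMES:
    ps=[]
    for c in ["scene","top"]:
        r=ctrl.place_of(c,n)
        print(c,n,[(np.round(q["centre"],1).tolist(),round(q["p"],2)) for q in r[:2]])
        if r: ps.append((P(c),r[0]["centre"]))
    if len(ps)==2: print("   ",n,*[np.round(x,1) for x in tri(ps)])
print(ctrl.observe()["time_s"])
E
```

```text
pics
scene {'mtx': [[484.1, 0.0, 294.26], [0.0, 484.1, 214.49], [0.0, 0.0, 1.0]], 'eye': [1033.28, 188.63, 894.53], 'attitude': [[-0.28, -0.82, 0.49], [0.96, -0.24, 0.16], [-0.01, 0.52, 0.86]]}
top {'mtx': [[413.26, 0.0, 278.08], [0.0, 413.26, 208.93], [0.0, 0.0, 1.0]], 'eye': [407.91, 53.24, 840.94], 'attitude': [[0.01, 0.98, -0.19], [-1.0, 0.01, 0.02], [0.02, 0.18, 0.98]]}
[ 0.15782811 -0.16299531 -1.20687195] 0.1
scene thumb_tab [([253.2, 191.9], 0.84)]
top thumb_tab [([323.9, 167.5], 0.95)]
    thumb_tab [601.  -28.3 184.9] [3.1 3.3]
scene board_mid [([188.9, 136.2], 0.71), ([175.6, 202.0], 0.34)]
top board_mid [([425.9, 250.8], 0.68)]
    board_mid [ 471.5 -214.6  127.5] [1.3 1.6]
scene pawl []
top pawl []
scene paint_jar_mid [([341.8, 206.9], 0.75)]
top paint_jar_mid [([231.8, 245.1], 0.76)]
    paint_jar_mid [488.1 125.6  27. ] [1.5 1.6]
scene glue_bottle_mid [([320.5, 296.8], 0.67), ([186.2, 135.1], 0.38)]
top glue_bottle_mid [([422.7, 249.0], 0.67), ([227.9, 135.4], 0.57)]
    glue_bottle_mid [580.2 -43.2  65.7] [107.2 114.7]
scene knife_mid [([378.9, 237.7], 0.51)]
top knife_mid [([191.7, 227.0], 0.73)]
    knife_mid [525.8 213.2   2.5] [0.2 0.2]
scene parts_tray_mid [([175.8, 274.8], 0.92)]
top parts_tray_mid [([371.1, 138.6], 0.95), ([423.7, 251.9], 0.46)]
    parts_tray_mid [ 721.9 -160.4    3.7] [0.4 0.4]
scene frame_rest [([175.2, 202.1], 0.72)]
top frame_rest []
0.9
```

```bash
python3 - <<'E'
import cv2,numpy as np
a=cv2.imread("pics/scene0.png");b=cv2.imread("pics/top0.png")
cv2.imwrite("pics/s0big.png",cv2.resize(a[60:360,80:480],(800,600),interpolation=cv2.INTER_CUBIC))
cv2.imwrite("pics/t0big.png",cv2.resize(b[80:380,160:560],(800,600),interpolation=cv2.INTER_CUBIC))
E
```

```text
(no output)
```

View pics/s0big.png

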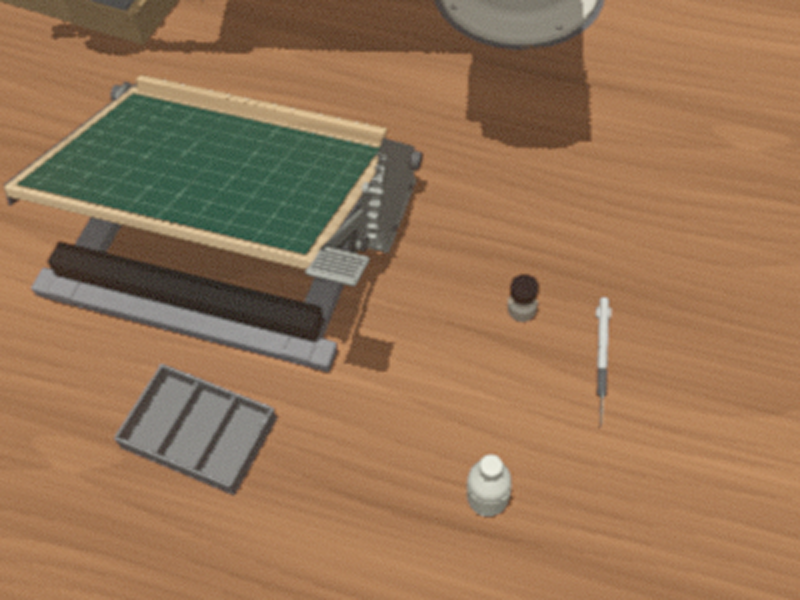

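View pics/t0big.png

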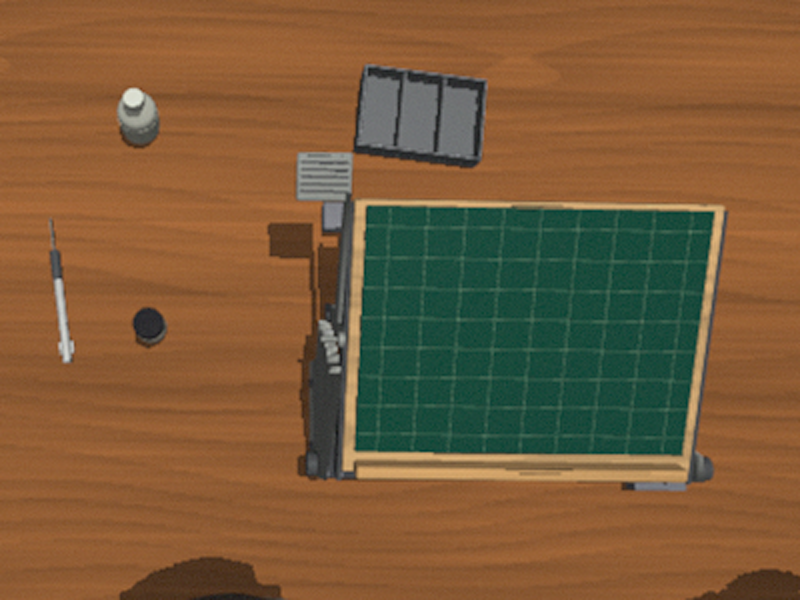

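The scene view shows the board hinged on the robot's side. The tab is at scene pixel ≈(249,193) and top pixel ≈(322,168). The free corners are at scene (235,191) and (86,154), and top (338,180) and (522,184). The tray lies beyond the free edge, while the jar, knife and bottle are well off to the left. Next I'll fit the model (hinge x, y, yaw, tilt).

```bash
cat >> h.py <<'E'
def FW(p,X,Y): # frame coords (x,z from hinge line; y) at pose p=(x0,y0,yaw)
    c,s=np.cos(p[2]),np.sin(p[2]); return np.array([p[0]+c*X[0]-s*X[1],p[1]+s*X[0]+c*X[1],50+X[2]])
def tilted(th,x,y,z): c,s=np.cos(th),np.sin(th); return np.array([c*x-s*z,y,s*x+c*z])
def tab(th,a): # pawl turn a 0..0.14
    d=np.array([130,72.]); c,s=np.cos(a),np.sin(a)
    x,z=137+c*d[0]+s*d[1], -30-s*d[0]+c*d[1]
    return tilted(th,x,189,z)
E
python3 - <<'E'
from h import *
from scipy.optimize import least_squares
S,T=P("scene"),P("top")
def obs(p):
    th=p[3]
    return [(S,tab(th,0),(252,192.3)),(T,tab(th,0),(323,167.6)),
     (S,tilted(th,125,0,19),(188.9,136.2)),(T,tilted(th,125,0,19),(425.9,250.8)),
     (S,tilted(th,250,160,19),(235,191)),(S,tilted(th,250,-160,19),(86,153.5)),
     (T,tilted(th,250,160,19),(338.5,180)),(T,tilted(th,250,-160,19),(521.5,183.5)),
     (S,np.array([225,0,0.]),(175.2,202.1))]
def res(p):
    r=[]
    for M,X,uv in obs(p):
        h=M@np.r_[FW(p,X,0),1]; r+=list(h[:2]/h[2]-uv)
    return np.array(r)
f=least_squares(res,[350,-215,0,.4],x_scale=[10,10,.1,.1],loss="soft_l1",f_scale=2)
print(f.x, np.round(res(f.x).reshape(-1,2),1).tolist())
p=f.x; np.save("p.npy",p)
for th,a in [(p[3],0),(p[3],.14),(0,0),(0,.14)]: print(th,a,FW(p,tab(th,a),0).round(1))
st=ctrl.observe(); print(st["ee_pos"],np.round(st["tool_rot"],3).tolist(),st["time_s"])
E
```

```text
[ 3.61492898e+02 -2.16962672e+02 -1.21456418e-02  3.57010981e-01] [[-2.8, -1.4], [-1.0, 2.0], [-1.5, 4.5], [-2.9, 0.8], [2.2, 1.1], [-3.0, -0.7], [-1.6, -1.1], [-0.1, 0.5], [-4.0, -1.2]]
0.35701098115515356 0 [599.3 -30.8 182.7]
0.35701098115515356 0.14 [614.1 -31.  168.1]
0 0 [630.8 -31.2  92. ]
0 0.14 [639.5 -31.3  73.2]
[ 241.6605919  -521.74800664  404.7294722 ] [[0.907, 0.42, 0.0], [0.42, -0.907, -0.0], [0.0, 0.0, -1.0]] 0.9
```

arm_command(increments=[{"slide": [3.2, -1.8, 0], "rotation": [0, 0, 5]}, {"slide": [6.5, -3.6, 0], "rotation": [0, 0, 10]}, {"slide": [10, -5.6, 0], "rotation": [0, 0, 15]}, {"slide": [13.5, -7.5, 0], "rotation": [0, 0, 20]}, {"slide": [17, -9.5, 0], "rotation": [0, 0, 25.5]}], claw=0, grip_force=40)

```text
time_s: 1.32
ee_pos: [356.7, -362.6, 404.8]
tool_rot: [[1.0, -0.016, 0.0], [-0.016, -1.0, -0.0], [0.0, 0.0, -1.0]]
wrist_force: [0.6, -0.3, 1.0]
grip_width: 25.8
finger_force: 0.0
```

arm_command(increments=[{"slide": [1.9, -3.3, 0]}, {"slide": [3.8, -6.6, 0]}, {"slide": [5.7, -9.9, 0]}, {"slide": [7.6, -13.2, 0]}, {"slide": [9.5, -16.5, 0]}])

```text
validation failed for argument at $.in...
```

arm_command(increments=[{"slide": [2.2, -3.2, 0]}, {"slide": [4.4, -6.4, 0]}, {"slide": [6.6, -9.6, 0]}, {"slide": [8.8, -12.8, 0]}, {"slide": [10.5, -15.5, 0]}])

```text
validation failed for argument at $.in...
```

```bash
python3 - <<'E'
from h import *
st=ctrl.observe(); im=ctrl.camera("wrist"); 
print(st["time_s"],st["ee_pos"],ctrl.camera_info("wrist"))
r=ctrl.place_of("wrist","thumb_tab"); print(r)
p=np.load("p.npy"); h=P("wrist",st)@np.r_[FW(p,tab(p[3],0),0),1]; print("pred",h[:2]/h[2])
cv2.imwrite("pics/w1.png",im)
E
```

```text
1.3167 [ 356.6556746  -362.57980061  404.81928594] {'mtx': array([[343.84705702,   0.        , 275.75120084],
       [  0.        , 343.84705702, 207.95339478],
       [  0.        ,   0.        ,   1.        ]]), 'hand_eye': array([[-1.07209670e-03,  9.65763752e-01,  2.59420944e-01,
         6.66668157e+01],
       [ 9.99999270e-01,  1.17977205e-03, -2.59366723e-04,
         8.58635067e-02],
       [-5.56544558e-04,  2.59420477e-01, -9.65764312e-01,
         3.10572822e+01],
       [ 0.00000000e+00,  0.00000000e+00,  0.00000000e+00,
         1.00000000e+00]])}
[]
pred [-548.37298775 -316.09389508]
```

View pics/w1.png

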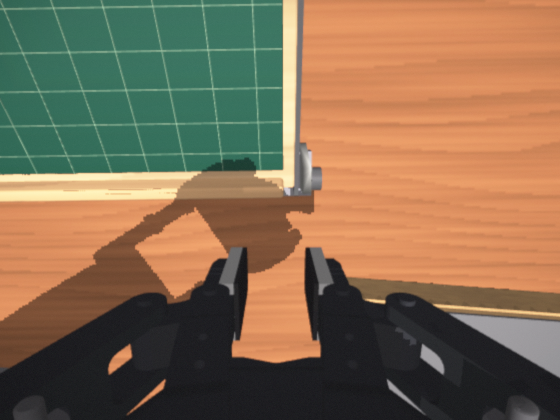

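The moves were refused because every row needs a rotation. The wrist view shows the hinge corner at about (310,180), so the arm is still short of the tab.

arm_command(increments=[{"slide": [1.9, -3.3, 0], "rotation": [0, 0, 0]}, {"slide": [3.8, -6.6, 0], "rotation": [0, 0, 0]}, {"slide": [5.7, -9.9, 0], "rotation": [0, 0, 0]}, {"slide": [7.6, -13.2, 0], "rotation": [0, 0, 0]}, {"slide": [9.5, -16.5, 0], "rotation": [0, 0, 0]}])

```text
time_s: 1.83
ee_pos: [453.3, -199.2, 405.0]
tool_rot: [[1.0, -0.011, 0.0], [-0.011, -1.0, -0.001], [0.0, 0.001, -1.0]]
wrist_force: [0.5, -0.1, -0.0]
grip_width: -0.1
finger_force: 0.0
```

arm_command(increments=[{"slide": [2.2, -3.2, 0], "rotation": [0, 0, 0]}, {"slide": [4.4, -6.4, 0], "rotation": [0, 0, 0]}, {"slide": [6.6, -9.6, 0], "rotation": [0, 0, 0]}, {"slide": [8.8, -12.8, 0], "rotation": [0, 0, 0]}, {"slide": [9.5, -16.5, 0], "rotation": [0, 0, 0]}])

```text
time_s: 2.25
ee_pos: [551.6, -35.7, 404.8]
tool_rot: [[1.0, -0.011, 0.002], [-0.011, -1.0, -0.001], [0.002, 0.001, -1.0]]
wrist_force: [0.5, -1.4, -0.6]
grip_width: 0.1
finger_force: 0.0
```

```bash
python3 - <<'E'
from h import *
st=ctrl.observe(); im=ctrl.camera("wrist"); 
print(st["time_s"],st["ee_pos"],st["qpos"],st["grip_width"],st["wrist_force"])
r=ctrl.place_of("wrist","thumb_tab"); print(r)
p=np.load("p.npy"); h=P("wrist",st)@np.r_[FW(p,tab(p[3],0),0),1]; print("pred",h[:2]/h[2])
if r: print(tri([(P("scene"),(252,192.3)),(P("top"),(323,167.6)),(P("wrist",st),r[0]["centre"])]))
cv2.imwrite("pics/w2.png",im)
E
```

```text
2.25 [551.56923627 -35.73652123 404.84790224] [-1.62298839e+01  5.74307632e+00  9.51476914e+01 -2.35244605e-02
  7.89960953e+01  7.44117405e+01] 0.14371654010349022 [ 0.47871263 -1.35823343 -0.62894985]
[{'centre': [264.3, 141.1], 'p': 0.78}]
pred [265.20262841 152.0715889 ]
(array([602.85764386, -29.26777134, 183.09643901]), [np.float64(2.6873627726938345), np.float64(1.9133247808276717), np.float64(4.938458527702724)])
```

View pics/w2.png

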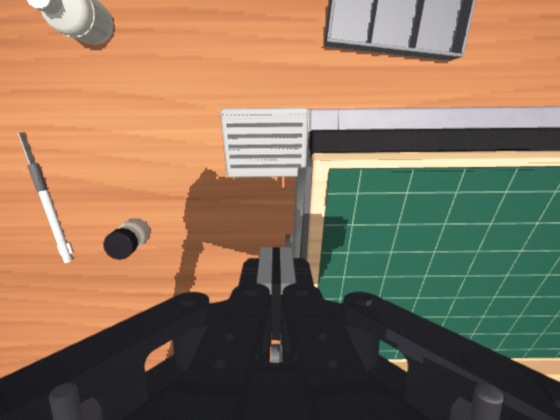

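The wrist view shows the tab at (264,142), clear of the board, and the closed fingertips at (276,265). The estimates agree at about (603,-30,183), so I'm moving over the tab.

arm_command(increments=[{"slide": [2, -0.2, 0], "rotation": [0, 0, 0]}, {"slide": [4, -0.4, 0], "rotation": [0, 0, 0]}, {"slide": [4.8, -0.5, 1.2], "rotation": [0, 0, 0]}, {"slide": [4.8, -0.5, 2.4], "rotation": [0, 0, 0]}, {"slide": [4.8, -0.5, 3.4], "rotation": [0, 0, 0]}])

```text
time_s: 2.77
ee_pos: [597.4, -32.8, 369.1]
tool_rot: [[1.0, -0.011, -0.002], [-0.011, -1.0, -0.0], [-0.002, 0.0, -1.0]]
wrist_force: [0.3, -0.5, -0.5]
grip_width: -0.1
finger_force: 0.0
```

```bash
python3 - <<'E'
from h import *
st=ctrl.observe(); im=ctrl.camera("scene"); im2=ctrl.camera("wrist")
print(st["time_s"],st["ee_pos"],st["grip_width"],st["wrist_force"])
a=cv2.resize(im[130:280,180:330],(600,600),interpolation=cv2.INTER_CUBIC)
b=im2[50:350,180:380][:, :]
cv2.imwrite("pics/s3.png",np.hstack([a,cv2.resize(b,(200,300))[:,:].repeat(2,0)[:600]]))
E
```

```text
2.7667 [597.43965303 -32.77819214 369.10902863] -0.09204113431347806 [ 0.3391731  -0.51784167 -0.47871103]
```

View pics/s3.png

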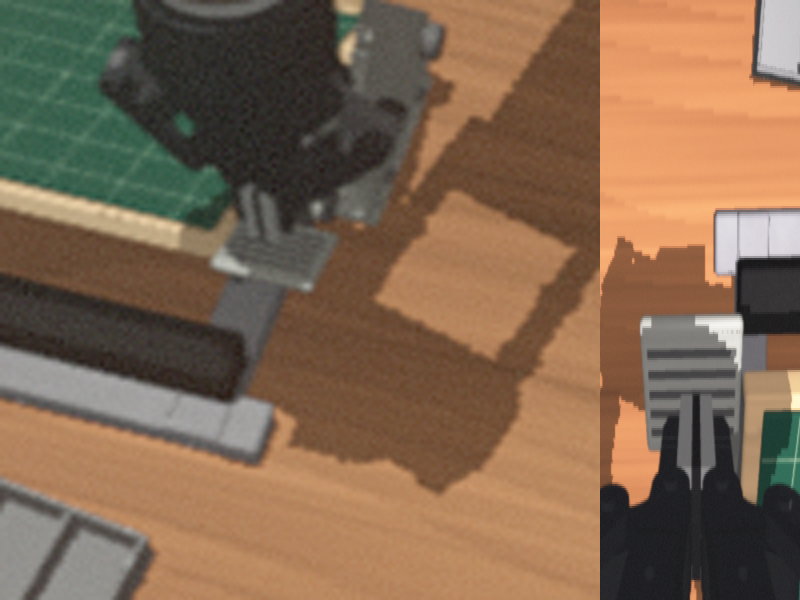

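The fingertips are centred over the tab and about 12 mm above it, so I'm going down slowly.

arm_command(increments=[{"slide": [0.1, 0, 0.4], "rotation": [0, 0, 0]}, {"slide": [0.1, 0, 0.8], "rotation": [0, 0, 0]}, {"slide": [0.2, 0, 1.1], "rotation": [0, 0, 0]}, {"slide": [0.3, 0, 1.4], "rotation": [0, 0, 0]}, {"slide": [0.4, 0, 1.7], "rotation": [0, 0, 0]}])

```text
time_s: 3.28
ee_pos: [602.5, -31.9, 355.1]
tool_rot: [[1.0, -0.011, 0.004], [-0.011, -1.0, -0.001], [0.004, 0.001, -1.0]]
wrist_force: [1.5, -0.1, 5.4]
grip_width: 0.0
finger_force: 2.2
```

arm_command(increments=[{"slide": [0.2, 0, 0.2], "rotation": [0, 0, 0]}, {"slide": [0.4, 0, 0.4], "rotation": [0, 0, 0]}, {"slide": [0.6, 0, 0.6], "rotation": [0, 0, 0]}, {"slide": [0.8, 0, 0.8], "rotation": [0, 0, 0]}, {"slide": [1.0, 0, 1.0], "rotation": [0, 0, 0]}])

```text
time_s: 3.7
ee_pos: [611.6, -32.0, 344.6]
tool_rot: [[1.0, -0.011, -0.002], [-0.011, -1.0, -0.001], [-0.002, 0.001, -1.0]]
wrist_force: [-6.4, 0.9, 7.9]
grip_width: -0.0
finger_force: 4.5
```

arm_command(increments=[{"slide": [0.1, 0, 0.3], "rotation": [0, 0, 0]}, {"slide": [0.2, 0, 0.6], "rotation": [0, 0, 0]}, {"slide": [0.3, 0, 0.9], "rotation": [0, 0, 0]}, {"slide": [0.4, 0, 1.2], "rotation": [0, 0, 0]}, {"slide": [0.5, 0, 1.5], "rotation": [0, 0, 0]}])

```text
time_s: 4.12
ee_pos: [617.2, -32.0, 330.3]
tool_rot: [[1.0, -0.011, 0.001], [-0.011, -1.0, -0.0], [0.001, 0.0, -1.0]]
wrist_force: [-2.2, 1.0, 9.4]
grip_width: -0.1
finger_force: 4.9
```

```bash
python3 - <<'E'
from h import *
st=ctrl.observe(); im=ctrl.camera("scene"); im2=ctrl.camera("wrist")
print(st["time_s"],st["ee_pos"],st["wrist_force"])
a=cv2.resize(im[130:280,180:330],(600,600),interpolation=cv2.INTER_CUBIC)
cv2.imwrite("pics/s4.png",np.hstack([a,im2[50:350,180:380].repeat(2,0)]))
E
```

```text
4.1167 [617.16224405 -31.96365184 330.28616986] [-2.20997191  0.96850379  9.39601089]
```

View pics/s4.png

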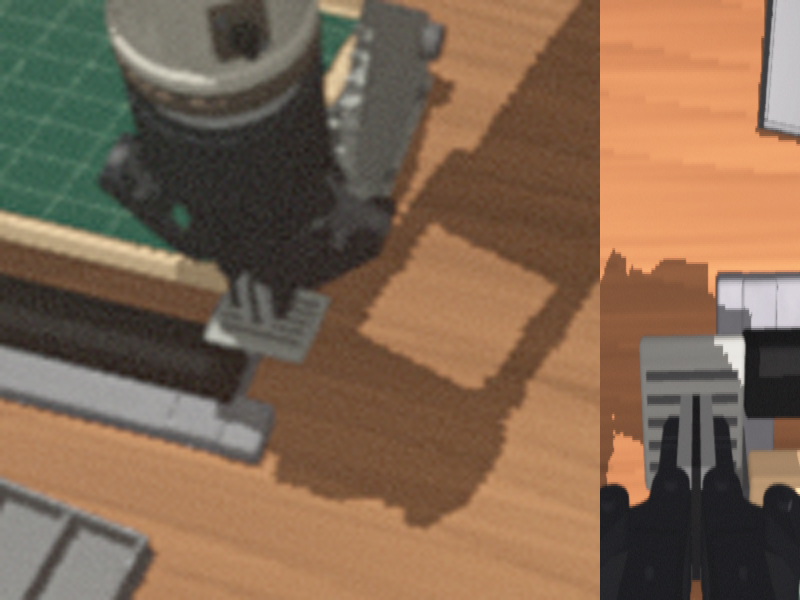

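The tab is pressed and the board is going down with it, at a steady 9 N or so. Continuing.

arm_command(increments=[{"slide": [0.1, 0, 0.3], "rotation": [0, 0, 0]}, {"slide": [0.2, 0, 0.6], "rotation": [0, 0, 0]}, {"slide": [0.3, 0, 0.9], "rotation": [0, 0, 0]}, {"slide": [0.4, 0, 1.2], "rotation": [0, 0, 0]}, {"slide": [0.5, 0, 1.5], "rotation": [0, 0, 0]}])

```text
time_s: 4.63
ee_pos: [622.5, -32.0, 315.6]
tool_rot: [[1.0, -0.011, 0.003], [-0.011, -1.0, -0.0], [0.003, 0.0, -1.0]]
wrist_force: [-0.8, 1.0, 10.2]
grip_width: 0.3
finger_force: 4.9
```

arm_command(increments=[{"slide": [0.1, 0, 0.3], "rotation": [0, 0, 0]}, {"slide": [0.2, 0, 0.6], "rotation": [0, 0, 0]}, {"slide": [0.3, 0, 0.9], "rotation": [0, 0, 0]}, {"slide": [0.4, 0, 1.2], "rotation": [0, 0, 0]}, {"slide": [0.5, 0, 1.5], "rotation": [0, 0, 0]}])

```text
time_s: 5.05
ee_pos: [627.4, -32.0, 300.5]
tool_rot: [[1.0, -0.011, 0.002], [-0.011, -1.0, -0.0], [0.002, 0.0, -1.0]]
wrist_force: [-1.4, 0.3, 9.2]
grip_width: -0.1
finger_force: 4.8
```

arm_command(increments=[{"slide": [0.1, 0, 0.3], "rotation": [0, 0, 0]}, {"slide": [0.2, 0, 0.6], "rotation": [0, 0, 0]}, {"slide": [0.3, 0, 0.9], "rotation": [0, 0, 0]}, {"slide": [0.3, 0, 1.2], "rotation": [0, 0, 0]}, {"slide": [0.4, 0, 1.5], "rotation": [0, 0, 0]}])

```text
time_s: 5.47
ee_pos: [631.3, -32.0, 285.4]
tool_rot: [[1.0, -0.011, 0.002], [-0.011, -1.0, -0.0], [0.002, 0.0, -1.0]]
wrist_force: [-1.1, 0.7, 10.0]
grip_width: 0.3
finger_force: 4.8
```

Tip at 112 mm, with about 38 mm left to go. One more call at this pace, then slower.

arm_command(increments=[{"slide": [0.1, 0, 0.3], "rotation": [0, 0, 0]}, {"slide": [0.1, 0, 0.6], "rotation": [0, 0, 0]}, {"slide": [0.2, 0, 0.9], "rotation": [0, 0, 0]}, {"slide": [0.2, 0, 1.2], "rotation": [0, 0, 0]}, {"slide": [0.3, 0, 1.5], "rotation": [0, 0, 0]}])

```text
time_s: 5.88
ee_pos: [634.4, -32.1, 270.5]
tool_rot: [[1.0, -0.011, 0.002], [-0.011, -1.0, -0.0], [0.002, 0.0, -1.0]]
wrist_force: [-2.2, 1.6, 9.6]
grip_width: 0.2
finger_force: 4.8
```

arm_command(increments=[{"slide": [0, 0, 0.2], "rotation": [0, 0, 0]}, {"slide": [0.1, 0, 0.4], "rotation": [0, 0, 0]}, {"slide": [0.1, 0, 0.6], "rotation": [0, 0, 0]}, {"slide": [0.1, 0, 0.8], "rotation": [0, 0, 0]}, {"slide": [0.2, 0, 1.0], "rotation": [0, 0, 0]}])

```text
time_s: 6.3
ee_pos: [636.3, -32.1, 260.4]
tool_rot: [[1.0, -0.011, 0.001], [-0.011, -1.0, -0.0], [0.001, 0.0, -1.0]]
wrist_force: [-2.4, 0.9, 9.7]
grip_width: 0.0
finger_force: 4.6
```

arm_command(increments=[{"slide": [0, 0, 0.1], "rotation": [0, 0, 0]}, {"slide": [0, 0, 0.2], "rotation": [0, 0, 0]}, {"slide": [0, 0, 0.3], "rotation": [0, 0, 0]}, {"slide": [0.1, 0, 0.4], "rotation": [0, 0, 0]}, {"slide": [0.1, 0, 0.5], "rotation": [0, 0, 0]}])

```text
time_s: 6.72
ee_pos: [637.1, -32.1, 255.1]
tool_rot: [[1.0, -0.011, 0.0], [-0.011, -1.0, -0.0], [0.0, 0.0, -1.0]]
wrist_force: [-2.1, 0.9, 9.5]
grip_width: -0.2
finger_force: 4.6
```

Tip at 82 mm. Now 1 mm per row until the force rises.

arm_command(increments=[{"slide": [0, 0, 0.1], "rotation": [0, 0, 0]}, {"slide": [0, 0, 0.2], "rotation": [0, 0, 0]}, {"slide": [0, 0, 0.3], "rotation": [0, 0, 0]}, {"slide": [0, 0, 0.4], "rotation": [0, 0, 0]}, {"slide": [0.1, 0, 0.5], "rotation": [0, 0, 0]}])

```text
time_s: 7.13
ee_pos: [637.9, -32.1, 250.1]
tool_rot: [[1.0, -0.011, -0.0], [-0.011, -1.0, -0.0], [-0.0, 0.0, -1.0]]
wrist_force: [-5.0, 0.5, 9.2]
grip_width: -0.3
finger_force: 4.3
```

arm_command(increments=[{"slide": [0, 0, 0.05], "rotation": [0, 0, 0]}, {"slide": [0, 0, 0.1], "rotation": [0, 0, 0]}, {"slide": [0, 0, 0.15], "rotation": [0, 0, 0]}, {"slide": [0, 0, 0.2], "rotation": [0, 0, 0]}, {"slide": [0, 0, 0.2], "rotation": [0, 0, 0]}])

```text
time_s: 7.55
ee_pos: [638.0, -32.1, 247.9]
tool_rot: [[1.0, -0.011, -0.0], [-0.011, -1.0, -0.0], [-0.0, 0.0, -1.0]]
wrist_force: [-2.3, 0.2, 10.2]
grip_width: -0.2
finger_force: 4.3
```

arm_command(increments=[{"slide": [0, 0, 0.05], "rotation": [0, 0, 0]}, {"slide": [0, 0, 0.1], "rotation": [0, 0, 0]}, {"slide": [0, 0, 0.15], "rotation": [0, 0, 0]}, {"slide": [0, 0, 0.2], "rotation": [0, 0, 0]}, {"slide": [0, 0, 0.2], "rotation": [0, 0, 0]}])

```text
time_s: 7.97
ee_pos: [638.2, -32.1, 246.7]
tool_rot: [[1.0, -0.011, 0.0], [-0.011, -1.0, -0.0], [0.0, 0.0, -1.0]]
wrist_force: [-4.5, 1.4, 12.8]
grip_width: -0.2
finger_force: 6.0
```

arm_command(increments=[{"slide": [0, 0, 0.05], "rotation": [0, 0, 0]}, {"slide": [0, 0, 0.1], "rotation": [0, 0, 0]}, {"slide": [0, 0, 0.15], "rotation": [0, 0, 0]}, {"slide": [0, 0, 0.15], "rotation": [0, 0, 0]}, {"slide": [0, 0, 0.15], "rotation": [0, 0, 0]}])

```text
time_s: 8.38
ee_pos: [638.3, -32.1, 246.1]
tool_rot: [[1.0, -0.011, 0.001], [-0.011, -1.0, -0.0], [0.001, 0.0, -1.0]]
wrist_force: [-6.1, 2.2, 17.7]
grip_width: -0.0
finger_force: 8.2
```

The force is rising (18 N) with little further travel, and the height matches the flat prediction (about 247). The board is on its rest, so I'm letting go.

arm_command(increments=[{"slide": [0, 0, -0.3], "rotation": [0, 0, 0]}, {"slide": [-0.2, 0, -0.8], "rotation": [0, 0, 0]}, {"slide": [-0.4, 0, -1.4], "rotation": [0, 0, 0]}, {"slide": [-0.7, 0, -2.1], "rotation": [0, 0, 0]}, {"slide": [-0.9, 0, -2.9], "rotation": [0, 0, 0]}])

```text
time_s: 8.8
ee_pos: [628.0, -32.1, 271.8]
tool_rot: [[1.0, -0.011, -0.002], [-0.011, -1.0, 0.0], [-0.002, -0.0, -1.0]]
wrist_force: [0.2, -0.6, -0.4]
grip_width: -0.6
finger_force: 0.0
```

arm_command(increments=[{"slide": [0, 0, -1.5], "rotation": [0, 0, 0]}, {"slide": [0, 0, -4], "rotation": [0, 0, 0]}, {"slide": [0, 0, -7], "rotation": [0, 0, 0]}, {"slide": [0, 0, -10], "rotation": [0, 0, 0]}, {"slide": [0, -3, -12], "rotation": [0, 0, 0]}])

```text
time_s: 9.22
ee_pos: [629.3, -5.7, 395.6]
tool_rot: [[1.0, -0.016, 0.003], [-0.016, -1.0, -0.003], [0.003, 0.003, -1.0]]
wrist_force: [0.3, 0.3, 0.5]
grip_width: 0.4
finger_force: 0.0
```

```bash
python3 - <<'E'
from h import *
st=ctrl.observe(); im=ctrl.camera("scene"); im2=ctrl.camera("wrist")
print(st["time_s"],st["ee_pos"],st["wrist_force"])
S=P("scene");W=P("wrist",st);p=np.load("p.npy")
for nm,M,c in (("S",S,"scene"),("W",W,"wrist")):
    print(nm,[np.round(q["centre"],1) for q in ctrl.place_of(c,"thumb_tab")[:1]])
    for th,a in [(0,0),(0,.14),(.1,0)]:
        h=M@np.r_[FW(p,tab(th,a),0),1]; print(th,a,np.round(h[:2]/h[2],1))
cv2.imwrite("pics/s5.png",np.hstack([cv2.resize(im[120:320,90:340],(500,400)),im2[:400,150:450]]))
E
```

```text
9.2167 [629.29551252  -5.74985054 395.58546437] [0.27780422 0.34285186 0.54178216]
S [array([250.3, 230.6])]
0 0 [247.9 230.8]
0 0.14 [247.3 239.4]
0.1 0 [247.6 221.3]
W [array([315.4, 195.2])]
0 0 [305.6 199.1]
0 0.14 [303.8 184.1]
0.1 0 [308.5 214.5]
```

View pics/s5.png

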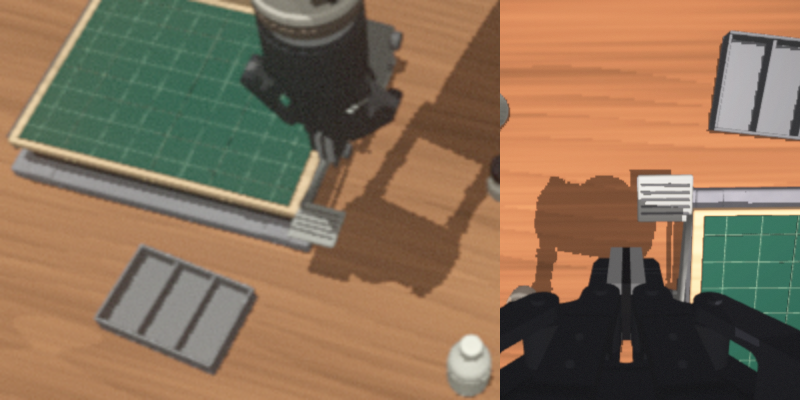

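The board lies flat on its rest. The tab has sprung back, at scene row 230.6 against 230.8 predicted for flat and unpressed. The tray and bottle are where they were, and the robot is clear. Letting the arm come to rest, then handing in.

arm_command(increments=[{"slide": [0, 0, 0], "rotation": [0, 0, 0]}, {"slide": [0, 0, 0], "rotation": [0, 0, 0]}, {"slide": [0, 0, 0], "rotation": [0, 0, 0]}, {"slide": [0, 0, 0], "rotation": [0, 0, 0]}, {"slide": [0, 0, 0], "rotation": [0, 0, 0]}])

```text
time_s: 9.83
ee_pos: [629.0, -2.5, 391.5]
tool_rot: [[1.0, -0.012, -0.001], [-0.012, -1.0, 0.0], [-0.001, -0.0, -1.0]]
wrist_force: [0.7, -0.2, -0.3]
grip_width: 0.4
finger_force: 0.0
```

```bash
python3 -c "
from bench import ctrl
print(ctrl.hand_in())"
```

```text
the job is handed in; nothing more can be done
None
```

The board lies flat on its frame, the tab has sprung back to where it should sit with the pawl in the lowest notch, and the job was handed in at about 10 s with the arm clear; the hand-in returned no verdict.

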